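# Shut and latch the punch-die case

### The arm

A 6-joint arm with a two-finger parallel gripper is mounted at the origin on the work surface. World frame = base frame: x ahead of the robot, y to its left, z up, the work surface at z = 0. Lengths are in mm, angles in rad, forces in N, time in s.
With the tool pointing down it reaches from about 350 to 875 mm from the base axis. Payload 4.2 kg.
Tool frame: the origin (TCP) lies at the very end of the fingers, on their centre line; the grasp point (between the pads) lies 19 mm behind it; z points along the fingers, y is the line along which they close (so a half turn about z gives the same grasp; the last joint's range is limited). The gripper opens to 85 mm and grips with 20 to 120 N. Pads are 22 mm wide; open, the fingers measure 114 mm over their backs; the gripper's body (76 mm by 85 mm) begins 54 mm behind the grasp point. The pads swing forward as they close: fully open they stand 13 mm farther back than shut.
Start: joints at [1.504, 0.385, 0.008, 0, -1.194, -0.259], TCP at [200.009, 592.111, 231.312] pointing down, gripper open.
Joint ranges: [-3.14, 3.14], [-1.21, 2.06], [-1.07, 1.41], [-3.16, 2.05], [-2.99, -0.16], [-3.1, 3.1]. Speed limits (rad/s): [2.79, 2.79, 3.14, 3.14, 3.14, 3.14].

### API

Orientations are given as a unit quaternion [x, y, z, w].
In Python, from bench import arm, viewer gives the robot as it stands. The module is installed in compiled form; this text tells all that it offers.
- The arm moves only by the tool inch_along, called after ">>>" by a JSON object that holds its "name" and its "arguments". Schema: {"type":"object","properties":{"steps":{"type":"string"},"finger_gap":{"type":"number"},"only":{"type":"string"},"quiet":{"type":"boolean"},"lines":{"type":"string"}},"required":["steps"],"additionalProperties":false}. steps is a string of 1 to 10 rows, parted by a bar, with the numbers parted by spaces; each row has 6 numbers: dx, dy, dz in mm, then a rotation vector rx, ry, rz in rad; each row is the pose to reach, as a shift and turn from the pose commanded when the call began, along the tool's axes at that moment; what a row does not reach only later rows make up. A row lasts 1/10 s, in which the tool goes at most 50 mm and 0.15 rad, less where a joint would pass 70% of its speed; a pose out of reach is approached as far as the arm can. finger_gap is the finger opening in mm, set as the call begins (left out keeps the last). The fingers move at their own pace and stop on an object; the grip force is fixed at half the most. Time passes only in rows, so rows that do not move let the fingers close. The tool returns the time, the measured TCP pose, the force, the opening and the grip force at its end. only (a regular expression) keeps the lines of the reply that match it, lines (a string "A,B") keeps lines A to B, and quiet returns only ok. Input that does not fit is refused with a message, and nothing moves.
- arm.read_state(): the state, without advancing time (a new reading comes with each control period).
- viewer.get_image(name): name is "side" or "top"; returns (picture, depth): 420x560x3 uint8, blue, green, red; 420x560 float32, mm along the optical axis (not along the pixel's ray), 0 where there is no reading.
- viewer.get_calibration(name): a dict with "K" (3x3 intrinsics, pixels), "rvec" (rotation vector, rad) and "tvec" (3), from world to camera coordinates, as OpenCV has them. Camera axes: x right, y down, z forward; pixel columns grow to the right and rows downward; lengths in mm; the calibration is good to about 2 mm. A picture is of the moment at which its call begins. get_calibration takes no time and is no camera call.
- arm.job_done(): hands the job in; it is judged then, once.
The state is a dict: "clock": time; "joints": joint angles; "joint_vel": joint speeds; "joint_efforts": joint torques, N m; "position": TCP position; "ee_rot": TCP orientation; "contact_force": force on the tool from outside, world axes, zero at the start; "wrist_torque": the same for the moment, N m; "gripper_width": finger opening in mm; "grasp_force": force on a finger pad.
Only numpy, scipy, OpenCV 4.12 (cv2) and the standard library are available. Lean on these libraries where they do the work, as an engineer would, in place of code of your own. Each camera call takes 0.05 s, during which the arm holds its last target. There are 200 camera calls.

### The job

Lower the open lid of the low iron die case onto its soft seal, then press it down by its wing knob until it meets the firm rubber stop inside, and turn the knob clockwise (seen from above) as far as it goes, so that the hidden tongue swings under the front frame edge and the lid stays latched when you let go. Feel your way: do not lean hard on the rubber stop, and if the tongue meets the frame edge do not force the knob but press a little more first. Leave the things lying around the case alone.

Things in the scene. Friction and masses are not known exactly. Their poses are not given: they have to be found in the camera images.
- case: Open-topped black iron box, 200 mm (x) by 180 mm (y), walls 8 mm thick and 70 mm high, fixed to the desk. Origin: centre of its underside, at desk height. x points from the front edge (nearest the robot) to the hinge, z up. The lid's hinge axis is parallel to y through x = +100 mm, z = 82 mm. All on the lid moves on arcs about it: a gripped knob pushed straight down binds and takes about 6 N more.
- front_edge (a point): Nominal place of the hidden steel frame edge, on its inner face (case x = -62 mm), at its underside (z = 60 mm). It is a level flange 12 mm thick along the case's y, with a firm rubber stop strip (x = -77 to -63 mm) on top that the pressed lid meets. Edge and stop are one insert, truly up to 6 mm higher or lower than nominal; that is not measured, it must be felt.
- lid (a joint): Lid angle, rad: 0 = level, grows as the front edge rises. Thin pressed aluminium, 197 mm long from the hinge axis, 184 mm wide, 6 mm thick at the rim and flat on top, underside in the plane of the hinge axis; 0.09 kg. A stiff hinge holds it open; 0.3 to 2 N at the front moves it. It meets the soft seal at 0.08, rests there at 0.04 to 0.08 and meets the firm stop at 0 +- 0.04.
- knob (a joint): Turn of the wing knob, rad, growing clockwise seen from above; range -0.05 to 1.50 (solid stop), light friction. Near 0 the wing points along the lid's length and the hidden tongue, square to the wing, to the case's -y side; at 1.5 the wing lies along the lid's width and the tongue points to the front, under the frame edge.
- tongue (a point): Tip of the hidden tongue, at its top face: steel bar under the lid, 12 mm wide, 6 mm thick, reaching 48 mm from the knob's axis, top 21.4 mm below the lid's underside. Lid not pressed: it strikes the frame edge at about 0.5 rad. It passes at 6 to 10 N of push on the knob (soft at first, then the stop adds 4 to 8 N per mm); over 18 N may crush the stop. Blocked, it bears 0.5 N m at most.
- knob_grip (a point): Point on the brass knob's axis to grip at, 37 mm above the lid's underside, mid-width, 130 mm from the hinge axis. Round flange 48 mm across, top at 14.5 mm above the lid's underside; on it an upright flat wing 48 mm long, 10 mm thick, up to 46.5 mm. x runs along the wing, y across it, z up the axis; at knob 0 the axes are the lid's.
- spectacles: Bystander: brown acetate browline frame lying flat, 120 mm wide, about 10 mm high; origin at its centre underneath.
- reamer: Bystander: hinge reamer with a bone handle, about 150 mm long and 13 mm thick, lying along its x axis; origin underneath, near the front end of the handle.
- saucer: Bystander: white porcelain screw saucer, 90 mm across, 20 mm high; origin at its centre underneath.
- bench_block: Bystander: round steel bench block, 80 mm across, 28 mm high, 0.9 kg; origin at its centre underneath.

How it is judged (in metres and radians):
On the way, in this order (a step that is already met when the one before it is completed fails the run):
1. the lid is lowered onto its seal, the tongue not yet turned (value of joint lid below 0.1 rad and value of joint knob below 0.45 rad), for 0.2 s.
2. the tongue is swung under the frame edge (value of joint lid below 0.05 rad and value of joint knob above 1.2 rad), for 0.2 s.
At the end, for the whole second after the job is handed in: the lid is shut (joint below 0.05 rad) and at rest, its knob turned beyond 1.2 rad so that the tongue lies under the frame edge, and nothing touches it (all of step 2 and velocity of joint each of lid, knob below 0.05 rad/s).
It fails at once if the rubber stop is crushed: more than 12 N between lid and stop (about 18 N or more of push at the knob) (contact force between lid_c0 and bumper_c0 above 12 N).
It fails at once if the blocked tongue is forced against the frame edge with more than 30 N (contact force between knob_c2 and rim_c0 above 30 N).
It fails at once if a bystander is shifted by more than 15 mm (distance of any of spectacles, reamer, saucer, bench_block from where it was at the start of the episode above 0.015 m).
It also fails if it takes over 54 s, if anything falls off the work surface, if the arm or the gripper's body presses on something with over 40 N, if the wrist force passes 120 N, or if a joint passes its speed limit or range.

## Working session

There is one attempt and no reset: what is moved stays moved. The work goes in short steps, Python scripts to look and compute and a tool call to move; the robot and the scene stay as the last step left them, time stands still between calls to the robot, and variables do not carry over. Pictures are saved under pics/ and viewed, at most 10 in all, crops included, and the job is handed in when it is done.

```bash
mkdir -p pics; python3 - <<'E'
from bench import arm, viewer
import cv2,numpy as np
s=arm.read_state(); print({k:np.round(v,3) for k,v in s.items()})
for n in("side","top"):
    p,d=viewer.get_image(n); cv2.imwrite(f"pics/{n}0.png",p); np.save(f"{n}0.npy",d)
    c=viewer.get_calibration(n); print(c)
E
```

```text
{'clock': np.float64(0.0), 'joints': array([ 1.504e+00,  3.860e-01,  7.000e-03, -1.000e-03, -1.194e+00,
       -2.590e-01]), 'joint_vel': array([-0.   ,  0.001,  0.001, -0.001,  0.001, -0.   ]), 'joint_efforts': array([ 2.0000e-03, -3.9229e+01,  1.8840e+01,  4.1860e+00, -5.0000e-03,
        0.0000e+00]), 'position': array([199.806, 591.583, 230.218]), 'ee_rot': array([ 0.987, -0.162, -0.   ,  0.001]), 'contact_force': array([ 0.315, -0.288, -0.28 ]), 'wrist_torque': array([-0.048,  0.051, -0.009]), 'grasp_force': np.float64(0.0), 'gripper_width': np.float64(85.431)}
{'K': array([[448.63579768,   0.        , 275.52475266],
       [  0.        , 448.63579768, 213.31149235],
       [  0.        ,   0.        ,   1.        ]]), 'rvec': array([ 2.17471691, -0.64941432,  0.3360531 ]), 'tvec': array([-451.06905413,  311.39756919,  841.99164333])}
{'K': array([[410.39679256,   0.        , 276.3533351 ],
       [  0.        , 410.39679256, 204.87885794],
       [  0.        ,   0.        ,   1.        ]]), 'rvec': array([ 2.09872282, -2.14895488,  0.17326265]), 'tvec': array([ 93.27651213, 612.6328926 , 832.10339852])}
```

View pics/side0.png

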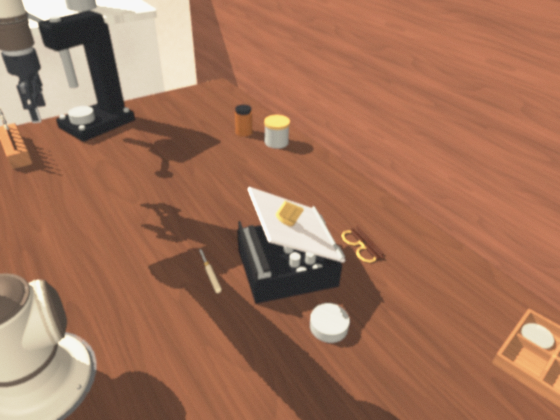

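View pics/top0.png

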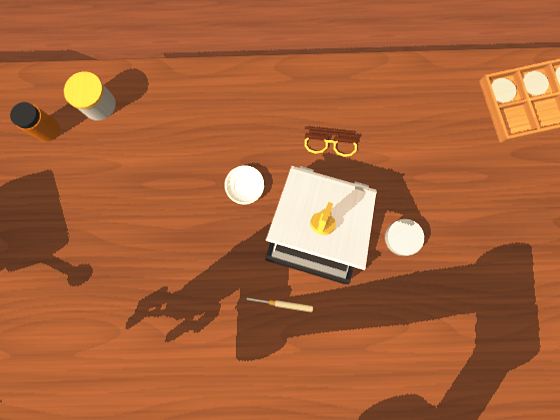

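```bash
cat > h.py <<'E'
import numpy as np,cv2
from bench import viewer
def cloud(n,d):
    c=viewer.get_calibration(n);R=cv2.Rodrigues(c["rvec"])[0];K=c["K"]
    v,u=np.mgrid[:420,:560]
    P=np.stack([(u-K[0,2])/K[0,0]*d,(v-K[1,2])/K[1,1]*d,d],-1)
    return (P-np.ravel(c["tvec"]))@R
def crop(p,x,y,w,h,k,f): cv2.imwrite(f,cv2.resize(p[y:y+h,x:x+w],None,fx=k,fy=k,interpolation=cv2.INTER_CUBIC))
E
python3 - <<'E'
from h import *
for n,poly in(("top",[[292,172],[371,192],[364,262],[270,238]]),("side",[[252,194],[302,212],[338,252],[266,226]])):
    d=np.load(n+"0.npy");p=cv2.imread(f"pics/{n}0.png");P=cloud(n,d)
    m=np.zeros((420,560),np.uint8);cv2.fillPoly(m,[np.array(poly)],1)
    Q=P[(m>0)&(d>0)]
    for _ in range(6):
        c=Q.mean(0) if _==0 else np.median(I,0) if 0 else I.mean(0)
        w=np.linalg.svd((Q if _==0 else I)-c,full_matrices=False)[2][2];w*=np.sign(w[2])
        r=(Q-c)@w; I=Q[abs(r)<(8 if _<2 else 3)]
    print(n,"n",w.round(4),"c",c.round(1),len(Q),len(I),"angle",np.arccos(w[2]),"yaw",np.arctan2(-w[1],-w[0]))
    # hinge: underside plane (6 mm below) at z=82
    yaw=np.arctan2(-w[1],-w[0]);ex=np.array([np.cos(yaw),np.sin(yaw),0]);ey=np.array([-ex[1],ex[0],0])
    # lid slopes: front up => normal tilts toward hinge(+x) 
    r=(P-c)@w; full=(abs(r)<4)&(d>0)&(p.min(2)>110)
    L,lab=cv2.connectedComponents(full.astype(np.uint8));k=np.bincount(lab[m>0][lab[m>0]>0]).argmax()
    F=P[lab==k]; print("lid y range along ey",np.percentile(F@ey,[.5,2,50,98,99.5]).round(1),"ex",np.percentile(F@ex,[0,1,99,100]).round(1),"z",np.percentile(F[:,2],[0,1,99,100]).round(1))
    kn=(r>12)&(r<60)&(cv2.dilate(m,np.ones((9,9)))>0); print("knob pts",P[kn].mean(0).round(1),r[kn].max().round(1),kn.sum(), np.percentile(P[kn],[2,98],axis=0).round(0).tolist())
p=cv2.imread("pics/top0.png");q=cv2.imread("pics/side0.png")
a=cv2.resize(p[160:290,255:385],(520,520),interpolation=2);b=cv2.resize(q[180:310,225:355],(520,520),interpolation=2)
cv2.imwrite("pics/crop0.png",cv2.resize(np.hstack([a,b]),(800,400)))
E
```

```text
top n [ 0.4789 -0.1562  0.8638] c [575.1 -13.9 142.9] 6335 5787 angle 0.5279483431210239 yaw 2.8263792825065193
lid y range along ey [-256.4 -253.8 -164.7  -76.6  -74.1] ex [-651.3 -644.8 -474.5 -472.5] z [ 82.4  87.7 186.9 190. ]
knob pts [569.4 -11.1 186.5] 42.8 225 [[546.0, -24.0, 170.0], [595.0, 1.0, 200.0]]
side n [ 0.4816 -0.1544  0.8627] c [562.9 -26.2 145.1] 1731 1385 angle 0.5302365212638049 yaw 2.831243162374734
lid y range along ey [-249.7 -246.1 -132.3  -65.4  -64.2] ex [-644.2 -634.  -472.8 -470.9] z [ 85.5  92.8 185.9 187.8]
knob pts [564.6 -19.5 178.4] 41.8 300 [[543.0, -29.0, 156.0], [588.0, -5.0, 197.0]]
```

View pics/crop0.png

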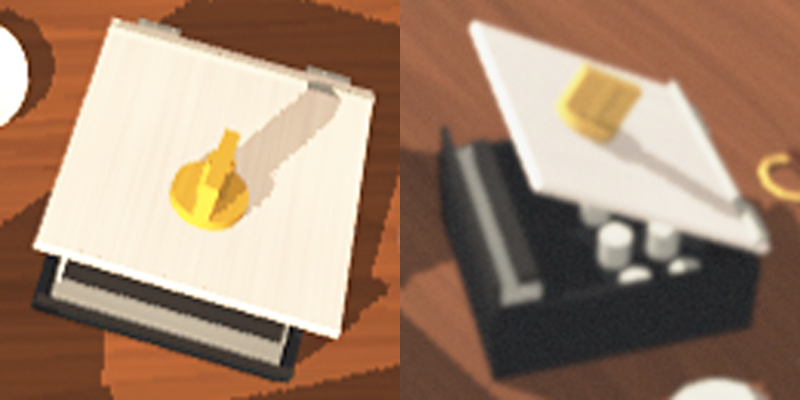

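>>> {"name": "inch_along", "arguments": {"steps": "41 27 0 0 0 0 | 82 54 0 0 0 0 | 123 81 0 0 0 0 | 164 108 0 0 0 0 | 205 135 0 0 0 0 | 246 162 0 0 0 0 | 287 189 0 0 0 0 | 328 216 0 0 0 0 | 369 243 0 0 0 0 | 410 270 0 0 0 0"}}

```text
clock: 1.1
position: [502.7, 203.2, 231.1]
ee_rot: [0.987, -0.162, -0.0, 0.0]
contact_force: [0.5, 0.7, -0.3]
gripper_width: 85.5
grasp_force: 0.0
```

>>> {"name": "inch_along", "arguments": {"steps": "34 20 0 0 0 0 | 68 45 0 0 0 0 | 102 67 0 0 0 0 | 102 67 0 0 0 0 | 102 67 0 0 0 0"}}

```text
clock: 1.6
position: [577.2, 108.0, 230.4]
ee_rot: [0.987, -0.163, -0.001, 0.0]
contact_force: [-0.2, -0.0, -0.3]
gripper_width: 85.5
grasp_force: 0.0
```

```bash
python3 - <<'E'
from h import *
from bench import arm
s=arm.read_state();print(s["position"],s["ee_rot"],s["joints"].round(3),s["contact_force"])
ims=[]
for n in("side","top"):
    p,d=viewer.get_image(n);np.save(n+"1.npy",d);cv2.imwrite(f"pics/{n}1.png",p)
    c=viewer.get_calibration(n);uv=cv2.projectPoints(np.array([s["position"]]),c["rvec"],c["tvec"],c["K"],None)[0].ravel();print(n,uv)
    x,y=(uv-60).astype(int);x=max(0,x);y=max(0,y);print(x,y);ims.append(cv2.resize(p[y:y+120,x:x+120],(400,400),interpolation=2))
cv2.imwrite("pics/c1.png",np.hstack(ims))
E
```

```text
[577.20828527 107.98600667 230.41416495] [ 9.86578286e-01 -1.63286772e-01 -7.82423224e-04  3.20839175e-04] [ 0.46   0.322 -0.088 -0.    -1.162  0.783] [-0.15626542 -0.00882694 -0.27027933]
side [263.67042857 160.97211608]
203 100
top [258.39389106 208.90188632]
198 148
```

View pics/c1.png

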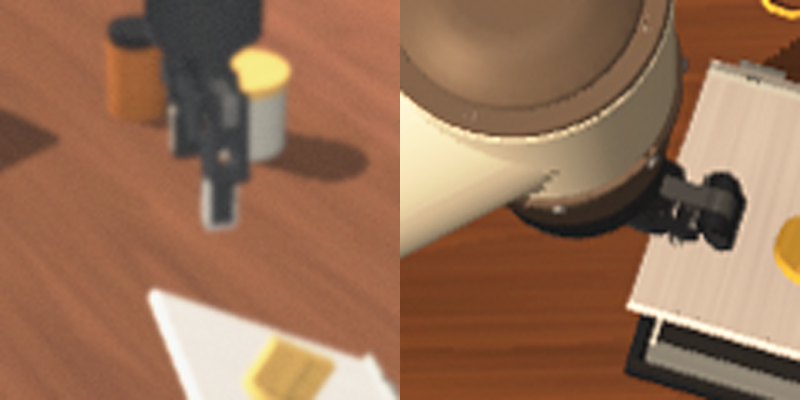

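```bash
python3 - <<'E'
from h import *
t=np.array([577.2,108,230.4]);ty=np.array([-.3222,-.9467,0]);tx=np.array([.9467,-.3222,0])
c=viewer.get_calibration("side")
for o in(42.7,57):
  for a in(-11,11):
    print(o,a,cv2.projectPoints((t+ty*o+tx*a+[0,0,13])[None],c["rvec"],c["tvec"],c["K"],None)[0].ravel().round(1))
for n,(x0,x1,y0,y1) in dict(side=(255,282,120,172),top=(270,312,195,230)).items():
    d=np.load(n+"1.npy");P=cloud(n,d)[y0:y1,x0:x1].reshape(-1,3);p=cv2.imread(f"pics/{n}1.png")[y0:y1,x0:x1].reshape(-1,3)
    k=(P[:,2]>200)&(P[:,2]<330);Q=P[k]-t;q=np.c_[Q@tx,Q@ty,Q[:,2]]
    for lo in(0,10,30,50,70):
        z=(q[:,2]>lo)&(q[:,2]<lo+(10 if lo<30 else 20))
        if z.sum()>3: print(n,lo,z.sum(),np.percentile(q[z],[2,50,98],axis=0).round(0).tolist())
    print(q[:,2].min())
E
```

```text
42.7 -11 [263.4 166.7]
42.7 11 [273.2 165.5]
57 -11 [265.  170.2]
57 11 [274.9 168.9]
side 10 41 [[-11.0, -45.0, 13.0], [-2.0, -40.0, 16.0], [8.0, 55.0, 20.0]]
side 30 107 [[-12.0, -44.0, 30.0], [-6.0, 52.0, 40.0], [8.0, 60.0, 49.0]]
side 50 110 [[-15.0, -44.0, 51.0], [-4.0, 71.0, 65.0], [10.0, 77.0, 70.0]]
side 70 152 [[-18.0, -19.0, 70.0], [-11.0, 64.0, 80.0], [10.0, 76.0, 89.0]]
13.07043802666621
top 30 6 [[-11.0, 41.0, 31.0], [-11.0, 43.0, 36.0], [-7.0, 52.0, 45.0]]
top 50 77 [[-13.0, 40.0, 53.0], [-6.0, 48.0, 65.0], [7.0, 71.0, 70.0]]
top 70 129 [[-17.0, 29.0, 70.0], [-10.0, 38.0, 79.0], [16.0, 70.0, 89.0]]
21.636538296919525
```

>>> {"name": "inch_along", "arguments": {"steps": "0 40 0 0 0 0 | 0 80 0 0 0 -0.015 | -1 121 0 0 0 -0.015 | -1 121 0 0 0 -0.015 | -1 121 20 0 0 -0.015 | -1 121 40 0 0 -0.015 | -1 121 40 0 0 -0.015"}}

```text
clock: 2.4
position: [535.5, -4.4, 189.0]
ee_rot: [0.988, -0.154, -0.003, 0.001]
contact_force: [0.1, -1.2, -0.1]
gripper_width: 85.3
grasp_force: 0.0
```

```bash
python3 - <<'E'
from h import *
from bench import arm
s=arm.read_state();print(s["position"],s["ee_rot"],s["joints"].round(3),s["contact_force"])
p,d=viewer.get_image("side");np.save("side2.npy",d);cv2.imwrite("pics/side2.png",p);crop(p,220,110,140,140,4,"pics/c2.png")
E
```

```text
[535.48435193  -4.38040538 188.96466322] [ 9.88052489e-01 -1.54092614e-01 -2.68958923e-03  7.15545649e-04] [ 2.940e-01  2.720e-01 -2.710e-01 -1.000e-03 -1.033e+00  9.680e-01] [ 0.09254243 -1.22572421 -0.13094571]
```

View pics/c2.png

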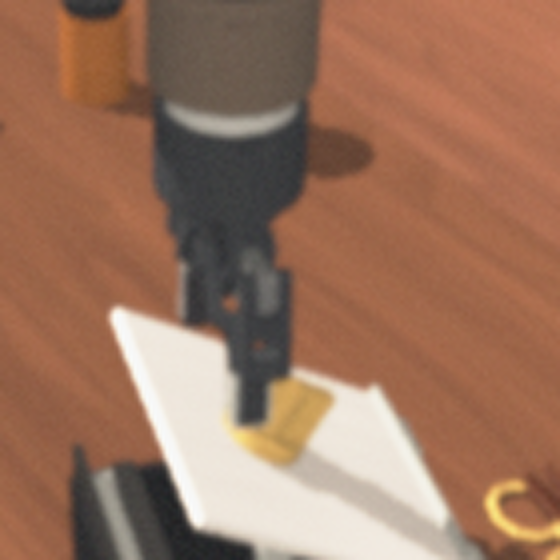

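>>> {"name": "inch_along", "arguments": {"steps": "0 0 10 0 0 0 | 0 0 20 0 0 0 | 0 0 30 0 0 0 | 0 0 40 0 0 0 | 0 0 50 0 0 0"}}

```text
clock: 2.95
position: [537.6, -5.4, 140.5]
ee_rot: [0.988, -0.155, 0.0, 0.0]
contact_force: [-0.2, -0.7, 0.6]
gripper_width: 85.4
grasp_force: 0.3
```

>>> {"name": "inch_along", "arguments": {"steps": "0 0 10 0 0 0 | 0 0 20 0 0 0 | 0 0 30 0 0 0 | 0 0 38 0 0 0 | 0 0 43 0 0 0"}}

```text
clock: 3.45
position: [537.2, -5.5, 97.3]
ee_rot: [0.988, -0.155, -0.001, 0.0]
contact_force: [0.6, 0.4, 0.2]
gripper_width: 85.8
grasp_force: 0.2
```

>>> {"name": "inch_along", "arguments": {"steps": "0 0 3 0 0 0 | 0 0 6 0 0 0 | 0 0 6 0 0 0"}}

```text
clock: 3.75
position: [537.5, -5.4, 92.1]
ee_rot: [0.988, -0.155, -0.0, 0.0]
contact_force: [0.3, -0.6, -0.1]
gripper_width: 85.0
grasp_force: 0.0
```

>>> {"name": "inch_along", "arguments": {"steps": "0 0 2 0 0 0 | 0 0 4 0 0 0 | 0 0 6 0 0 0 | 0 0 6 0 0 0"}}

```text
clock: 4.15
position: [537.5, -5.4, 86.1]
ee_rot: [0.988, -0.155, -0.0, 0.0]
contact_force: [-0.5, 0.1, 0.7]
gripper_width: 85.2
grasp_force: 0.0
```

```bash
python3 - <<'E'
from h import *
p,d=viewer.get_image("side");np.save("side3.npy",d);cv2.imwrite("pics/side3.png",p);crop(p,220,140,140,140,4,"pics/c3.png")
P=cloud("side",d);m=(d>0)&(p.min(2)>110)&(P[...,2]>75)&(P[...,2]<125)&(abs(P[...,0]-550)<110)&(abs(P[...,1]+15)<115)
Q=P[m]
for _ in range(5):
    c=Q.mean(0);w=np.linalg.svd(Q-c,full_matrices=False)[2][2];w*=np.sign(w[2]);r=(Q-c)@w;Q=Q[abs(r)<4]
ex=np.array([.9514,-.3079,0]);ey=np.array([.3079,.9514,0])
print(len(Q),"lid",np.arctan2(w@ex,w[2]),w@ey,"mid",np.percentile(Q@ey,[.5,99.5]),"x",np.percentile(Q@ex,[.5,99.5]),"yaw",c)
# knob points
k=(p[...,0]<110)&(p[...,2]>150)&((P-c)@w>20)&((P-c)@w<50)&(d>0)&(abs(P[...,0]-540)<60)&(abs(P[...,1]+10)<50)
K=P[k];print(k.sum(),"knob along",np.percentile(K@ex,[2,50,98]).round(1),"across",np.percentile(K@ey,[2,50,98]).round(1),"z",K[:,2].max())
E
```

```text
3612 lid 0.0803454486404963 0.00018747839737923294 mid [ 65.97594426 249.7535448 ] x [444.52855162 642.02477221] yaw [554.83182862 -31.97117515  95.62824285]
60 knob along [491.5 500.  514. ] across [153.1 156.5 166.1] z 141.68742850477628
```

View pics/c3.png

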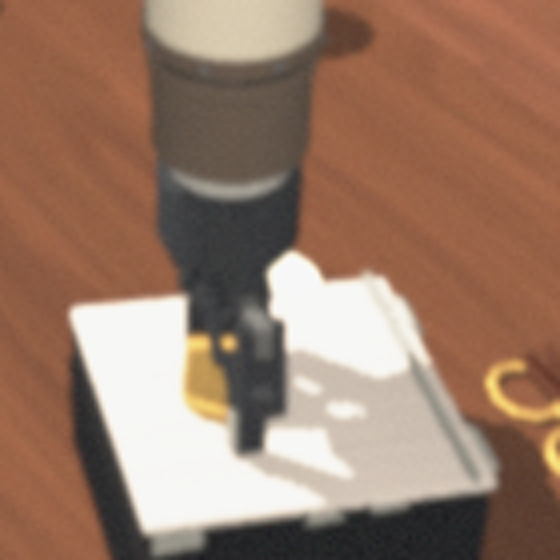

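>>> {"name": "inch_along", "arguments": {"steps": "1 2 -12 0 0 0 | 1.5 2 -23 0 0 0 | 1.5 2 -23 0 0 0"}}

```text
clock: 4.5
position: [540.1, -7.5, 111.9]
ee_rot: [0.988, -0.155, 0.002, -0.001]
contact_force: [0.5, -0.4, -0.1]
gripper_width: 85.6
grasp_force: 0.0
```

>>> {"name": "inch_along", "arguments": {"steps": "0 0 0 0 0 0 | 0 0 0 0 0 0 | 0 0 0 0 0 0 | 0 0 0 0 0 0", "finger_gap": 16}}

```text
clock: 4.9
position: [538.1, -7.7, 109.0]
ee_rot: [0.988, -0.155, -0.0, 0.0]
contact_force: [0.2, 0.1, -0.4]
gripper_width: 28.2
grasp_force: 0.0
```

>>> {"name": "inch_along", "arguments": {"steps": "0 0 0 0 0 0 | 0 0 0 0 0 0 | 0 0 0 0 0 0", "finger_gap": 0}}

```text
clock: 5.2
position: [538.4, -5.1, 109.0]
ee_rot: [0.988, -0.155, 0.0, -0.002]
contact_force: [-2.1, 10.0, 0.5]
gripper_width: 9.1
grasp_force: 60.3
```

```bash
python3 -c "
from bench import arm
s=arm.read_state();print(s['contact_force'],s['wrist_torque'],s['joints'])"
```

```text
[-2.14860238 10.01735636  0.49128289] [ 3.00996979  0.52924404 -0.00853511] [ 0.28985453  0.36260625 -0.36824254 -0.0044252  -0.8381644   0.97284946]
```

>>> {"name": "inch_along", "arguments": {"steps": "0 -2 0 0 0 0 | 0 -3 0 0 0 0 | 0 -3 0 0 0 0 | 0 -3 0 0 0 0"}}

```text
clock: 5.6
position: [538.5, -4.8, 109.0]
ee_rot: [0.988, -0.155, -0.001, 0.0]
contact_force: [-3.1, 2.8, 0.2]
gripper_width: 9.0
grasp_force: 60.5
```

>>> {"name": "inch_along", "arguments": {"steps": "0 0 1 0 0 0 | 0 0 2 0 0 0 | 0 0 2 0 0 0 | 0 0 2 0 0 0"}}

```text
clock: 6.0
position: [538.3, -4.8, 107.4]
ee_rot: [0.988, -0.155, -0.001, -0.0]
contact_force: [-6.4, 3.6, 3.4]
gripper_width: 9.2
grasp_force: 61.1
```

```bash
python3 -c "
from bench import arm
s=arm.read_state();print(s['contact_force'],s['wrist_torque'],s['joints'])"
```

```text
[-6.4445461   3.57690734  3.35140218] [ 1.00484521  1.27169771 -0.01948946] [ 0.29210075  0.36541419 -0.36987265 -0.00104934 -0.83704963  0.9682033 ]
```

>>> {"name": "inch_along", "arguments": {"steps": "-1 0 0 0 0.01 0 | -2 0 0 0 0.015 0 | -2 0 0 0 0.015 0 | -2 0 0 0 0.015 0"}}

```text
clock: 6.4
position: [538.1, -4.6, 107.5]
ee_rot: [0.988, -0.155, 0.008, 0.001]
contact_force: [1.7, -1.5, -0.4]
gripper_width: 9.0
grasp_force: 60.3
```

>>> {"name": "inch_along", "arguments": {"steps": "-0.2 0.5 1 0 0.007 0 | -0.3 0.5 2 0 0.015 0 | -0.3 0.5 2 0 0.015 0 | -0.3 0.5 2 0 0.015 0"}}

```text
clock: 6.8
position: [537.7, -4.5, 105.5]
ee_rot: [0.988, -0.155, 0.016, 0.002]
contact_force: [3.4, -0.0, 0.1]
gripper_width: 9.3
grasp_force: 60.4
```

```bash
python3 -c "
from bench import arm
s=arm.read_state();print(s['contact_force'],s['wrist_torque'],s['joints'])"
```

```text
[ 3.39106216 -0.03436152  0.08193801] [-0.19722591 -0.74141593 -0.06619829] [ 0.30351494  0.35313309 -0.40643294  0.02490599 -0.78511974  0.93939747]
```

>>> {"name": "inch_along", "arguments": {"steps": "0.3 0 1 0 0.007 0 | 0.3 0 2 0 0.015 0 | 0.3 0 2 0 0.015 0 | 0.3 0 2 0 0.015 0"}}

```text
clock: 7.2
position: [537.4, -4.5, 103.4]
ee_rot: [0.988, -0.155, 0.022, 0.003]
contact_force: [0.7, 2.3, 2.2]
gripper_width: 8.9
grasp_force: 60.7
```

>>> {"name": "inch_along", "arguments": {"steps": "0 0 1 0 0.007 0 | 0 0 2 0 0.015 0 | 0 0 2 0 0.015 0 | 0 0 2 0 0.015 0"}}

```text
clock: 7.6
position: [537.3, -4.5, 102.3]
ee_rot: [0.988, -0.155, 0.03, 0.005]
contact_force: [-1.8, 3.3, 8.3]
gripper_width: 9.0
grasp_force: 61.8
```

```bash
python3 -c "
from bench import arm
s=arm.read_state();print(s['contact_force'],s['wrist_torque'],s['joints'])"
```

```text
[-1.81369509  3.28393584  8.32907835] [1.04031973 0.77521559 0.07126101] [ 0.3136687   0.34540924 -0.44123701  0.0523248  -0.7356403   0.90874064]
```

>>> {"name": "inch_along", "arguments": {"steps": "-0.4 0.5 -0.5 0 -0.02 0 | -0.8 0.5 -0.5 0 -0.04 0 | -1.2 0.5 -0.5 0 -0.06 0 | -1.5 0.5 -0.5 0 -0.08 0 | -1.5 0.5 -0.5 0 -0.08 0 | -1.5 0.5 -0.5 0 -0.08 0"}}

```text
clock: 8.2
position: [537.0, -4.2, 103.1]
ee_rot: [0.988, -0.154, -0.008, -0.002]
contact_force: [-0.5, 2.8, 7.2]
gripper_width: 9.0
grasp_force: 61.9
```

```bash
python3 -c "
from bench import arm
s=arm.read_state();print(s['contact_force'],s['wrist_torque'],s['ee_rot'],s['joints'])"
```

```text
[-0.48744417  2.77113317  7.16236359] [ 0.83221867 -0.28201034  0.01227291] [ 0.9879651  -0.15444588 -0.00815056 -0.00223797] [ 0.28784249  0.37523483 -0.36258772 -0.01473599 -0.84583824  0.98265206]
```

>>> {"name": "inch_along", "arguments": {"steps": "0 0.3 0 0 0 0.1 | 0 0.3 0 0 0 0.2 | 0 0.3 0 0 0 0.3 | 0 0.3 0 0 0 0.3"}}

```text
clock: 8.6
position: [537.1, -4.2, 103.1]
ee_rot: [0.954, -0.301, -0.008, -0.001]
contact_force: [-0.3, 5.0, 6.9]
gripper_width: 9.4
grasp_force: 61.7
```

```bash
python3 -c "
from bench import arm
s=arm.read_state();print(s['contact_force'],s['wrist_torque'],s['ee_rot'],s['joints'][5])"
```

```text
[-0.27706889  5.0332917   6.91144086] [ 0.96239797 -0.31172293 -0.05020522] [ 0.95358713 -0.30100311 -0.00821166 -0.00113364] 0.6812413897214801
```

>>> {"name": "inch_along", "arguments": {"steps": "-0.7 -1 0.3 0 0 0.05 | -0.7 -1 0.3 0 0 0.1 | -0.7 -1 0.3 0 0 0.15 | -0.7 -1 0.3 0 0 0.15"}}

```text
clock: 9.0
position: [537.1, -4.0, 103.0]
ee_rot: [0.929, -0.371, -0.008, 0.0]
contact_force: [0.3, 0.5, 8.6]
gripper_width: 8.9
grasp_force: 61.9
```

```bash
python3 -c "
from bench import arm
s=arm.read_state();print(s['contact_force'],s['wrist_torque'],s['ee_rot'],s['joints'][5])"
```

```text
[0.29085758 0.5285246  8.58218313] [-0.24358207 -0.37067592 -0.0659809 ] [ 9.28566432e-01 -3.71076876e-01 -8.13743987e-03  3.40345861e-04] 0.5298300523830056
```

>>> {"name": "inch_along", "arguments": {"steps": "0 0 0 0 0 0.05 | 0 0 0 0 0 0.1 | 0 0 0 0 0 0.1"}}

```text
clock: 9.3
position: [537.1, -4.0, 103.0]
ee_rot: [0.909, -0.417, -0.008, 0.001]
contact_force: [0.3, 1.4, 7.5]
gripper_width: 9.3
grasp_force: 61.8
```

```bash
python3 -c "
from bench import arm
s=arm.read_state();print(s['contact_force'],s['wrist_torque'],s['ee_rot'],s['joints'][5])"
```

```text
[0.34286748 1.37690564 7.47647263] [-0.22322514 -0.41935598 -0.02468894] [ 9.08879387e-01 -4.16979657e-01 -8.10027319e-03  7.81882783e-04] 0.429847156469508
```

>>> {"name": "inch_along", "arguments": {"steps": "0 0 0.2 0 0 0.05 | 0 0 0.2 0 0 0.1 | 0 0 0.2 0 0 0.1"}}

```text
clock: 9.6
position: [537.1, -4.0, 102.9]
ee_rot: [0.887, -0.462, -0.008, 0.001]
contact_force: [-0.2, 1.7, 8.2]
gripper_width: 9.5
grasp_force: 61.9
```

```bash
python3 -c "
from bench import arm
s=arm.read_state();print(s['contact_force'],s['wrist_torque'],s['joints'][5])"
```

```text
[-0.21914529  1.66552215  8.24841307] [-0.27738403 -0.36434808 -0.08868091] 0.32985465045837176
```

>>> {"name": "inch_along", "arguments": {"steps": "0 0 0 0 0 0.05 | 0 0 0 0 0 0.1 | 0 0 0 0 0 0.1"}}

```text
clock: 9.9
position: [537.1, -3.8, 102.8]
ee_rot: [0.863, -0.506, -0.008, 0.002]
contact_force: [-0.0, 2.0, 6.7]
gripper_width: 9.5
grasp_force: 61.9
```

```bash
python3 -c "
from bench import arm
s=arm.read_state();print(s['contact_force'],s['wrist_torque'],s['joints'][5])"
```

```text
[-0.01814899  1.96014578  6.69744236] [-0.09420781 -0.32612565 -0.08327144] 0.22981976492552744
```

>>> {"name": "inch_along", "arguments": {"steps": "-0.4 -0.2 0.3 0 0 0.07 | -0.4 -0.2 0.3 0 0 0.14 | -0.4 -0.2 0.3 0 0 0.2 | -0.4 -0.2 0.3 0 0 0.2"}}

```text
clock: 10.3
position: [537.1, -3.7, 102.6]
ee_rot: [0.808, -0.589, -0.008, 0.003]
contact_force: [1.0, 1.3, 8.4]
gripper_width: 8.8
grasp_force: 61.9
```

```bash
python3 -c "
from bench import arm
s=arm.read_state();print(s['contact_force'],s['wrist_torque'],s['joints'][5])"
```

```text
[1.03924745 1.34974965 8.35107047] [-0.55790826 -0.28161797 -0.05180906] 0.02884805897256581
```

>>> {"name": "inch_along", "arguments": {"steps": "0 0 0 0 0 0.1 | 0 0 0 0 0 0.2 | 0 0 0 0 0 0.3 | 0 0 0 0 0 0.3"}}

```text
clock: 10.7
position: [537.3, -3.6, 102.4]
ee_rot: [0.711, -0.704, -0.007, 0.004]
contact_force: [1.4, 0.6, 7.2]
gripper_width: 8.9
grasp_force: 61.7
```

```bash
python3 -c "
from bench import arm
s=arm.read_state();print(s['contact_force'],s['wrist_torque'],s['joints'][5])"
```

```text
[1.4495657  0.63002368 7.22323976] [-0.31940919 -0.31610575 -0.03601237] -0.2718412198328627
```

>>> {"name": "inch_along", "arguments": {"steps": "0 0 0 0 0 0.08 | 0 0 0 0 0 0.16 | 0 0 0 0 0 0.16"}}

```text
clock: 11.0
position: [537.4, -3.6, 102.4]
ee_rot: [-0.652, 0.758, 0.007, -0.004]
contact_force: [2.2, 1.7, 6.6]
gripper_width: 9.1
grasp_force: 61.7
```

```bash
python3 -c "
from bench import arm
s=arm.read_state();print(s['contact_force'],s['wrist_torque'],s['joints'][5])"
```

```text
[2.24745904 1.72975407 6.59584767] [-0.32109573 -0.36444945 -0.04237711] -0.4314727683486913
```

>>> {"name": "inch_along", "arguments": {"steps": "0 0 0 0 0 0.05 | 0 0 0 0 0 0.08 | 0 0 0 0 0 0.08"}}

```text
clock: 11.3
position: [537.4, -3.6, 102.4]
ee_rot: [-0.622, 0.783, 0.007, -0.004]
contact_force: [3.3, 0.7, 5.6]
gripper_width: 9.0
grasp_force: 61.6
```

```bash
python3 -c "
from bench import arm
s=arm.read_state();print(s['contact_force'],s['wrist_torque'],s['joints'][5])"
```

```text
[3.25279724 0.74996942 5.56664888] [-0.39635057 -0.47150986 -0.09513763] -0.510634383657958
```

>>> {"name": "inch_along", "arguments": {"steps": "0 0 0 0 0 0.03 | 0 0 0 0 0 0.05 | 0 0 -0.5 0 0 0.05 | 0 0 -1 0 0 0.05 | 0 0 -1.4 0 0 0.05 | 0 0 -1.4 0 0 0.05"}}

```text
clock: 11.9
position: [537.4, -3.6, 102.7]
ee_rot: [-0.603, 0.798, 0.007, -0.005]
contact_force: [6.7, -0.4, -0.1]
gripper_width: 9.0
grasp_force: 62.4
```

```bash
python3 -c "
from bench import arm
s=arm.read_state();print(s['contact_force'],s['wrist_torque'],s['joints'][5])"
```

```text
[ 6.73358251 -0.41590814 -0.09006065] [-0.59339353 -1.38033009  0.79165377] -0.5581074332882899
```

>>> {"name": "inch_along", "arguments": {"steps": "-0.2 -0.7 0 0 0 -0.02 | -0.4 -1.4 0 0 0 -0.03 | -0.4 -1.4 0 0 0 -0.03"}}

```text
clock: 12.2
position: [537.4, -3.6, 102.5]
ee_rot: [-0.613, 0.79, 0.008, -0.006]
contact_force: [3.8, 0.2, 3.7]
gripper_width: 9.2
grasp_force: 61.4
```

```bash
python3 -c "
from bench import arm
s=arm.read_state();print(s['contact_force'],s['wrist_torque'])"
```

```text
[3.76140355 0.23190828 3.67980787] [-0.61867104 -0.77430826  0.21688337]
```

>>> {"name": "inch_along", "arguments": {"steps": "0 0 0 0 0 0 | 0 0 0 0 0 0 | 0 0 0 0 0 0", "finger_gap": 60}}

```text
clock: 12.5
position: [535.5, -3.7, 101.3]
ee_rot: [-0.613, 0.79, 0.009, -0.007]
contact_force: [0.1, -0.0, -0.4]
gripper_width: 52.2
grasp_force: 0.0
```

>>> {"name": "inch_along", "arguments": {"steps": "0 0 -20 0 0 0 | 0 0 -50 0 0 0 | 0 0 -90 0 0 0 | -0 0 -130 0 0 0 | 0 -40 -140 0 0 0 | 0 -80 -140 0 0 0 | 0 -120 -140 0 0 0 | 0 -150 -140 0 0 0 | 0 -150 -140 0 0 0"}}

```text
clock: 13.4
position: [686.7, -42.3, 235.9]
ee_rot: [-0.612, 0.79, 0.009, -0.007]
contact_force: [-0.0, 0.1, 0.7]
gripper_width: 60.1
grasp_force: 0.0
```

```bash
python3 - <<'E'
from h import *
p,d=viewer.get_image("side");cv2.imwrite("pics/side4.png",p);crop(p,200,140,190,200,3,"pics/c4.png")
P=cloud("side",d);m=(d>0)&(p.min(2)>110)&(P[...,2]>75)&(P[...,2]<115)&(abs(P[...,0]-550)<110)&(abs(P[...,1]+15)<115)
Q=P[m]
for _ in range(5):
    c=Q.mean(0);w=np.linalg.svd(Q-c,full_matrices=False)[2][2];w*=np.sign(w[2]);r=(Q-c)@w;Q=Q[abs(r)<4]
print("lid",np.arctan2(w@[.9514,-.3079,0],w[2]),len(Q))
E
```

```text
lid 0.02925158851998037 4200
```

View pics/c4.png

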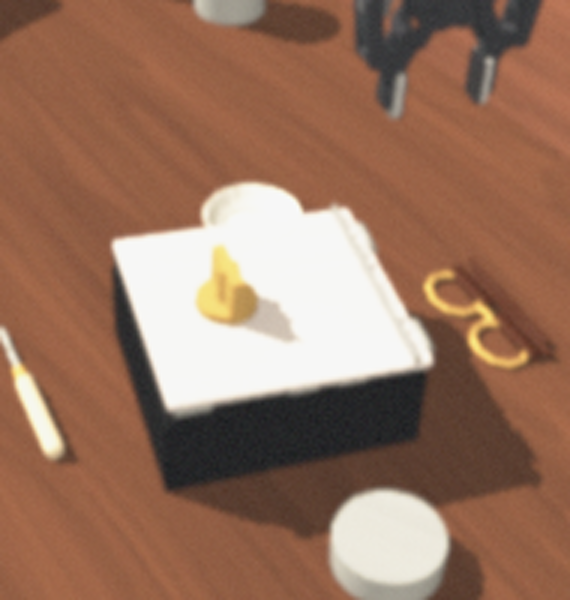

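The picture shows the lid shut at about 0.03 rad, with the wing at crop (225,280) lying across the lid and the gripper clear. The things around the case have not moved.

```bash
python3 -c "
from bench import arm
print(arm.job_done())"
```

```text
the job is handed in; nothing more can be done
None
```

I handed the job in with the lid shut at about 0.03 rad and the knob turned clockwise to its stop. The lid stayed down after I let go, so the tongue appears latched under the frame edge; the judge gave no result back.

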